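# Seat the tilt head and hold the spotting plate flush on its slope

### The job

Set the loose blue tilt head into the top of the fixed round pedestal so that it sits fully home and level, and let go of it. Then take the brass spotting plate by its orange fin, tilt it to match the head's sloped table, line it up centred on the table with its long side along the slope, and finish while still holding it there flush, with light pressure of about 5 to 15 N and no finger on the head. Leave the glue bottle and the tape measure where they stand.

Things in the scene. Friction and masses are not known exactly. Their poses are not given: they have to be found in the camera images.
- head: Loose tilt head, about 0.5 kg, upright on the bench. Origin: centre of its underside, z up. From below: steel spigot 56 mm across, 12 mm high, chamfered foot; round flange 76 mm across, z 12 to 20; blue grip block; sloped table (highest edge at most z 78 mm). Seated, at any yaw, the flange rests on the rim: origin 12 mm below pedestal_rim. At first its -x faces the robot within 30 degrees
- head_grip (a point): Centre of the head's blue block, 33 mm above the head's origin, axes as the head's. The block is 40 mm along x, 44 mm along y and 26 mm high (z 20 to 46 mm over the head's origin). Grip its flat sides along y from above; the fingers then pass on either side of the table, which is 40 mm wide along y
- face (a point): Centre of the upper face of the head's aluminium table, 60 mm along x, 40 mm along y, 8 mm thick. z is the outward normal, x points up the slope, y along its hinge, which lies 52 mm above the head's origin and 14 mm under this point. It slopes down to the head's -x by 10 to 23 degrees, different each time; the hinge is stiff and does not turn under a light push
- pedestal: Fixed steel pedestal: grey flange 110 mm across and 9 mm high, on it an upright tube 80 mm outside, 62 mm inside (3 mm of play all round the spigot), rim 45 mm above the bench, bore deep enough for the spigot. Origin: centre of its underside, z up
- pedestal_rim (a point): Centre of the pedestal's open top, at rim height, z up
- plate: Loose spotting plate, 0.15 kg, flat on the bench: brass, 64 mm (x) by 46 mm (y) by 6 mm, with an upright orange fin at its middle, 34 mm along x, 14 mm thick along y, top 47 mm above the underside. Origin: centre of the underside, z along the fin. Gripped across the fin it may give a little about y when pressed on a face. Half a turn about z makes no difference
- glue_bottle: Bystander: white glue bottle with red nozzle, 53 mm across, 153 mm high; origin at the centre of its underside
- tape_measure: Bystander: yellow tape measure, 62x77x35 mm; origin at the centre of its underside

How it is judged:
By the outcome, as a careful person would: the job done as asked, in the order asked, and still so for the second after the job is handed in, while the arm keeps its last pose, push and grip.
It also fails if it takes over 67 s, if anything falls off the work surface, if the arm or the gripper's body presses on something with over 40 N, if the wrist force passes 120 N, or if a joint passes its speed limit or range.

### The arm

A 6-joint arm with a two-finger parallel gripper is mounted at the origin on a cart in front of the work surface, level with it; the furniture and walls round the work are solid. World frame = base frame: x ahead of the robot, y to its left, z up, the work surface at z = 0. Lengths are in mm, angles in rad, forces in N, time in s.
With the tool pointing down it reaches from about 350 to 775 mm from the base axis. Payload 7.3 kg.
Tool frame: the origin (TCP) lies on the mounting face of the last link; the fingertips stand 178 mm ahead of it and the grasp point (between the pads) lies 159 mm ahead of it; z points along the fingers, y is the line along which they close (so a half turn about z gives the same grasp; the last joint's range is limited). The gripper opens to 92 mm and grips with 3 to 60 N. Pads are 19 mm wide; open, the fingers measure 130 mm over their backs; the gripper's body (75 mm by 190 mm) begins 47 mm behind the grasp point.
Start: joints at [0.972, 0.342, 1.524, -0, 1.275, -0.146], TCP at [229.659, 472.106, 404.741] pointing down, gripper open.
Joint ranges: [-2.53, 2.53], [-0.77, 2.02], [0.04, 2.7], [-1, 4.14], [0.28, 2.66], [-3.11, 3.11]. Speed limits (rad/s): [2.57, 2.57, 3.14, 3.14, 3.14, 3.14].

### API

Orientations are given as [roll, pitch, yaw] about the fixed x, y, z axes, in that order (R = Rz(yaw) Ry(pitch) Rx(roll)).
In Python, from plant import bot gives the robot as it stands.
- The arm moves only by the shell command python3 shift.py 'ROWS'. ROWS is a JSON list of rows, 1 to 5 of them, each of 5 numbers: the finger opening in mm, then dx, dy, dz in mm, then a turn about the tool's z in rad; each row is the pose to reach, as a shift and turn from the pose commanded when the command began, along the tool's axes at that moment; what a row does not reach only later rows make up. A row lasts 1/8 s, in which the tool goes at most 62.5 mm and 0.188 rad, less where a joint would pass 70% of its speed; a pose out of reach is approached as far as the arm can. The fingers move at their own pace and stop on an object; the grip force is fixed at half the most. Time passes only in rows, so rows that do not move let the fingers close. It prints the time, the measured TCP pose, the force, the opening and the grip force at its end.
- bot.get_obs(): the state, without advancing time (a new reading comes with each control period).
- bot.capture(name): name is "scene" or "top"; returns a dict with "color" (420x560x3 uint8, red, green, blue), "K" (3x3 intrinsics, pixels), "R" (3x3) and "t" (3): a world point X has camera coordinates R X + t. Camera axes: x right, y down, z forward; pixel columns grow to the right and rows downward; lengths in mm; the calibration is good to about 2 mm. A picture is of the moment at which its call begins. There is no depth.
- bot.close_job(): hands the job in; it is judged then, once.
The state is a dict: "time": time; "joint_positions": joint angles; "dq": joint speeds; "tau": joint torques, N m; "tool_pos": TCP position; "tcp_rot": TCP orientation; "contact_force": force on the tool from outside, world axes, zero at the start; "moment": the same for the moment, N m; "grip_width": finger opening in mm; "finger_force": force on a finger pad.
Only numpy, scipy, OpenCV 4.12 (cv2) and the standard library are available. Lean on these libraries where they do the work, as an engineer would, in place of code of your own. Each camera call takes 0.05 s, during which the arm holds its last target. There are 200 camera calls.

## Working session

There is one attempt and no reset: what is moved stays moved. The work goes in short steps, Python scripts to look and compute and a shell command to move; the robot and the scene stay as the last step left them, time stands still between calls to the robot, and variables do not carry over. Pictures are saved under pics/ and viewed, at most 10 in all, crops included, and the job is handed in when it is done.

```bash
ls -la; mkdir -p pics; cat > h.py <<'E'
import numpy as np,cv2
from plant import bot
def ray(c,u,v):
    d=c["R"].T@np.linalg.inv(c["K"])@np.array([u,v,1.]); o=-c["R"].T@c["t"]; return o,d
def onz(c,u,v,z):
    o,d=ray(c,u,v); return o+d*(z-o[2])/d[2]
def proj(c,X):
    p=c["K"]@(c["R"]@np.asarray(X,float)+c["t"]); return p[:2]/p[2]
def snap(n,tag):
    c=bot.capture(n); cv2.imwrite(f"pics/{tag}.png",c["color"][:,:,::-1]); np.savez(f"pics/{tag}.npz",**{k:c[k] for k in("color","K","R","t")}); return c
def load(tag): return dict(np.load(f"pics/{tag}.npz"))
E
python3 - <<'E'
from h import *
for n in("scene","top"):
    c=snap(n,n+"0"); print(n,-c["R"].T@c["t"],c["R"][2],c["K"][0,0])
    im=cv2.imread(f"pics/{n}0.png"); cv2.imwrite(f"pics/{n}0b.png",cv2.resize(im,(800,600),interpolation=cv2.INTER_CUBIC))
print(bot.get_obs())
E
```

```text
total 20
drwxr-xr-x  3 agent agent 4096 Nov 27 04:49 .
drwxr-xr-x 23 root  root  4096 Nov 27 04:49 ..
drwxr-xr-x  2 agent agent 4096 Nov 27 04:49 pics
-rw-r--r--  1 agent agent   42 Jan  1  1970 plant.py
-rw-r--r--  1 agent agent   61 Jan  1  1970 shift.py
  3 plant.py
  5 shift.py
  8 total
scene [ -85.29867505 -645.53486532  603.27305491] [ 0.6162336   0.59895711 -0.5113771 ] 381.5504372967265
top [ 326.82382787  -22.23077324 1310.53184301] [ 0.18733576  0.02355711 -0.98201343] 496.3238934695815
{'time': 0.1, 'joint_positions': array([ 9.72014827e-01,  3.42695302e-01,  1.52491459e+00,  2.11352062e-05,
        1.27541470e+00, -1.45999037e-01]), 'dq': array([ 2.53361791e-04, -1.37006485e-03, -2.47990360e-03, -1.03612661e-05,
       -4.69285396e-04,  2.74389384e-04]), 'tau': array([ 1.78096474e-03, -4.32000124e+01, -2.44693816e+01,  7.18659908e-02,
        5.24919725e-02, -2.35393895e-05]), 'tool_pos': array([229.5844632 , 472.0151006 , 404.09476004]), 'tcp_rot': array([-3.14017888e+00, -2.28316353e-04,  2.68880386e+00]), 'contact_force': array([-0.40335745, -0.40976899, -0.24565203]), 'moment': array([-2.17343739e-02,  4.85956615e-02,  2.24615171e-05]), 'finger_force': 0.0, 'grip_width': 91.99125450673165}
```
View pics/scene0b.png

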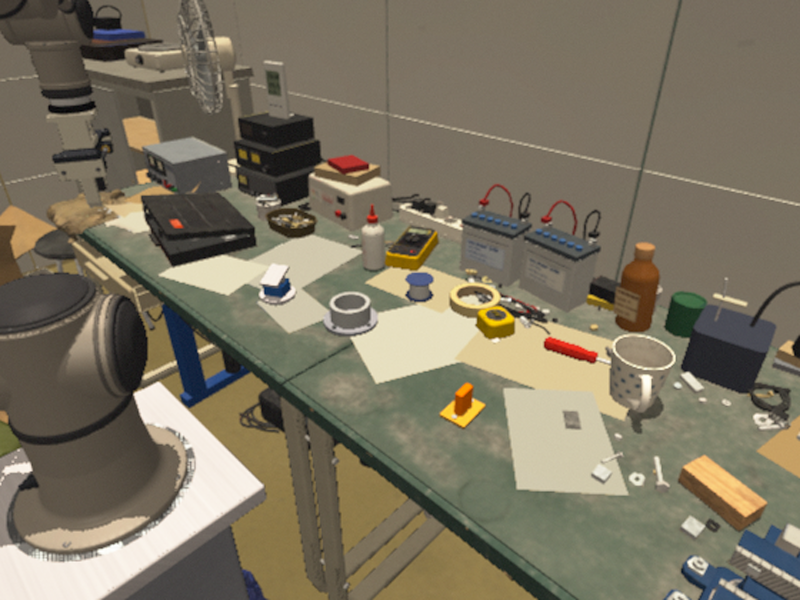

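View pics/top0b.png

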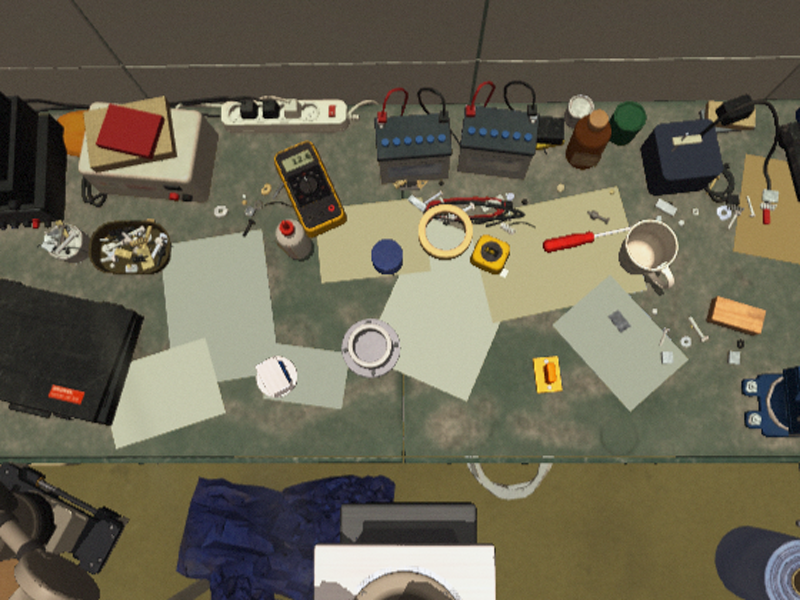

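```bash
python3 - <<'E'
from h import *
T=cv2.imread("pics/top0.png");S=cv2.imread("pics/scene0.png")
f=lambda im,u,v,w,h,s=8:cv2.resize(im[v:v+h,u:u+w],(w*s,h*s),interpolation=cv2.INTER_NEAREST)
a=np.hstack([f(T,172,242,50,37),f(S,172,180,50,37)])
b=np.hstack([f(T,360,242,50,37),f(T,232,220,50,38)[:296]])
cv2.imwrite("pics/m0.png",np.vstack([a,b]))
for t,p in(("top0",(194,264)),("top0",(260,243)),("top0",(383,262))):print(onz(load(t),*p,20))
E
```

```text
[443.84652642 229.31802475  20.        ]
[498.13788441  57.15674248  20.        ]
[ 446.96236393 -261.71985991   20.        ]
```

View pics/m0.png

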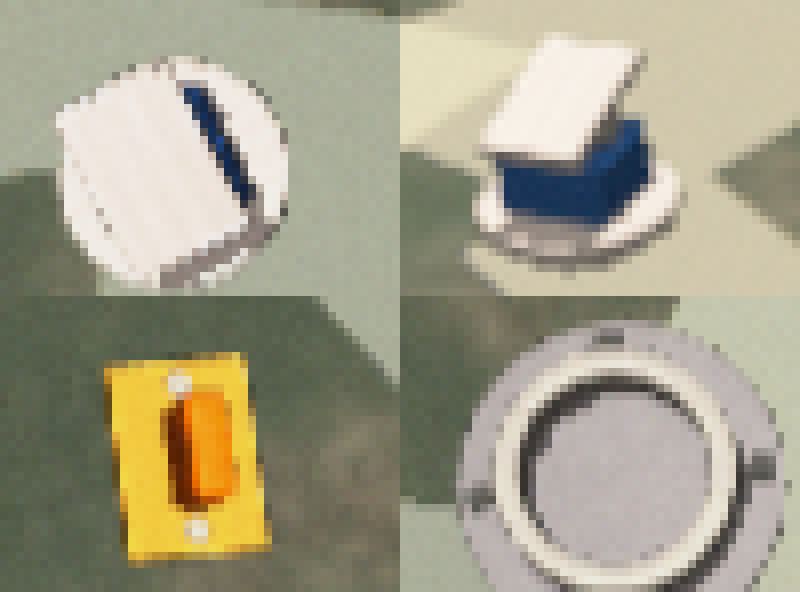

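```bash
cat > meas.py <<'E'
from h import *
from scipy.optimize import least_squares
def cfit(P):
    r=least_squares(lambda q:np.hypot(*(P-q[:2]).T)-q[2],[*P.mean(0),30],loss='soft_l1',f_scale=.7);return r.x
def big(m):
    cs,_=cv2.findContours(m.astype(np.uint8),cv2.RETR_EXTERNAL,cv2.CHAIN_APPROX_NONE);return max(cs,key=cv2.contourArea)[:,0].astype(float)
def win(m,u0,u1,v0,v1):
    o=np.zeros_like(m);o[v0:v1,u0:u1]=m[v0:v1,u0:u1];return o
E
python3 - <<'E'
from meas import *
for k in ("top0",):
    c=load(k);im=c["color"].astype(int);hsv=cv2.cvtColor(c["color"],cv2.COLOR_RGB2HSV).astype(int)
    for u,v in((190,262),(180,262),(215,262),(260,243),(246,243),(260,230),(380,245),(384,258),(175,255),(230,265)):print(u,v,im[v,u],hsv[v,u])
    W=lambda p,z:np.array([onz(c,a,b,z)[:2] for a,b in p])
    y=win((hsv[:,:,0]<32)&(hsv[:,:,1]>140)&(hsv[:,:,2]>90),355,410,235,290)
    p=W(big(y),6);r=cv2.minAreaRect(p.astype(np.float32));print("plate",r)
    o=win((hsv[:,:,0]<17)&(hsv[:,:,1]>180)&(im[:,:,0]>225),355,410,235,290);p=big(o);print("fin",W([p.mean(0)],47),cv2.minAreaRect(W(p,47).astype(np.float32)))
    rim=win((im.min(2)>185),235,290,220,270);p=big(rim);print("rim",cfit(W(p,45)))
    gr=win((abs(hsv[:,:,0]-30)>-1)&(hsv[:,:,1]<25),230,290,215,275);p=big(gr);print("pedflange",cfit(W(p,9)))
    hd=win((im.min(2)>205),175,212,245,282);p=big(hd);w=W(p,20);w=w[w[:,1]<250] ;print("headflange",cfit(w),cfit(W(p,20)))
    print(len(p))
E
```

```text
190 262 [239 230 220] [ 16  20 239]
180 262 [238 233 227] [ 16  12 238]
215 262 [171 175 155] [ 36  29 175]
260 243 [192 183 180] [  8  16 192]
246 243 [205 195 180] [ 18  31 205]
260 230 [92 88 81] [19 30 92]
380 245 [83 92 74] [45 50 92]
384 258 [242 162  26] [ 19 228 242]
175 255 [174 177 159] [ 35  26 177]
230 265 [171 175 155] [ 36  29 175]
plate ((448.9471435546875, -263.5887451171875), (64.43317413330078, 47.29026794433594), 4.953305244445801)
fin [[ 434.29268721 -266.35902583]] ((434.2926940917969, -266.35888671875), (5.032665252685547, 5.606561899185181e-07), 89.76582336425781)
rim [500.16671225  59.8294266   37.22827217]
pedflange [499.46934927  60.15487879  53.44266768]
headflange [447.02231867 235.60578932  31.42024675] [446.78770412 236.12851079  31.73674587]
116
```

```bash
python3 - <<'E'
from meas import *
c=load("top0");s=load("scene0")
px=lambda p,o:(np.array(p,float)/8+o-.5)
P=px([(288,175),(264,100),(232,70),(205,58),(284,205),(60,195),(102,272),(150,290),(284,150)],(172,242))
print("flange",cfit(np.array([onz(c,a,b,20)[:2] for a,b in P])))
# scene flange
Q=px([(683,190),(474,212),(660,235),(615,258),(500,245),(560,268)],(172,180)-np.array([50,0]))
for a,b in Q:print(onz(s,a,b,14)[:2])
A=px([(57,112),(172,72),(252,222),(158,278)],(172,242))
B=px([(543,36),(642,48),(580,160),(480,150)],np.array([122,180]))
X=[]
for a,b in zip(A,B):
    o1,d1=ray(c,*a);o2,d2=ray(s,*b)
    k=np.linalg.lstsq(np.c_[d1,-d2],o2-o1,rcond=None)[0];x=(o1+d1*k[0]+o2+d2*k[1])/2
    X.append(x);print(x,np.linalg.norm(o1+d1*k[0]-o2-d2*k[1]))
X=np.array(X);print("mean",X.mean(0))
for u,v in((2,1),(3,0),):print("x",X[v]-X[u],np.linalg.norm(X[v]-X[u]),np.arctan2(*(X[v]-X[u])[1::-1]))
for u,v in((1,0),(2,3)):print("y",X[v]-X[u],np.linalg.norm(X[v]-X[u]))
E
```

```text
flange [446.16473713 232.14179552  38.26993664]
[483.8744741  215.69531306]
[419.0441123  259.24602117]
[457.78616822 194.82667202]
[436.4280365  193.38167277]
[412.22428979 231.77133576]
[418.28045156 202.12866753]
[459.60857104 258.73148002  73.96093513] 1.9609251261979403
[474.12209209 220.70359009  76.91230908] 3.8332750884429165
[428.38756427 198.06975414  56.90151574] 2.962909302874971
[408.97619717 228.49102865  57.24627144] 1.497397864793394
mean [442.77360614 226.49896323  66.25525785]
x [45.73452782 22.63383594 20.01079334] 54.812128353176156 0.4595560972160109
x [50.63237387 30.24045137 16.71466369] 61.298467887686286 0.5383988613664368
y [-14.51352105  38.02788994  -2.95137395] 40.81021090897918
y [-19.41136711  30.42127451   0.3447557 ] 36.08841880922264
```

```bash
cat > go.py <<'E'
# usage: go.py x y z yaw : shift in tool axes from present pose to TCP target
import sys
from h import *
from scipy.spatial.transform import Rotation as R
o=bot.get_obs();t=np.array(list(map(float,sys.argv[1:4])));Rm=R.from_euler('xyz',o["tcp_rot"]).as_matrix()
yaw=o["tcp_rot"][2];print("d",np.round(Rm.T@(t-o["tool_pos"]),1),"turn",round(-((float(sys.argv[4])-yaw+np.pi)%(2*np.pi)-np.pi),3),"F",o["contact_force"].round(1),"t",round(o["time"],2))
E
python3 shift.py '[[92,-60,-24,0,-0.19],[92,-120,-49,20,-0.38],[92,-180,-73,40,-0.57],[92,-240,-98,60,-0.76],[92,-300,-122,80,-0.94]]'
python3 shift.py '[[92,0,0,0,0],[92,0,0,0,0]]'
python3 go.py 446 231 201 3.63
```

```text
time: 0.72
tool_pos: [410.6, 271.1, 341.0]
tcp_rot: [3.141, -0.0, -2.755]
contact_force: [0.7, 0.7, -0.1]
grip_width: 91.6
finger_force: 0.0
time: 0.98
tool_pos: [409.7, 272.6, 341.5]
tcp_rot: [3.141, -0.001, -2.764]
contact_force: [0.3, -0.7, 0.4]
grip_width: 91.6
finger_force: 0.0
d [-18.5 -52.1 140.5] turn -0.11 F [ 0.3 -0.7  0.4] t 0.97
```

```bash

python3 shift.py '[[92,-18,-52,0,-0.11],[92,-18,-52,50,-0.11],[92,-18,-52,100,-0.11],[92,-18,-52,120,-0.11],[92,-18,-52,120,-0.11]]'
python3 go.py 446 231 201 3.63
python3 - <<'E'
from h import *
a=snap("scene","s1");b=snap("top","t1")
f=lambda im,u,v,w,h,s:cv2.resize(im[v:v+h,u:u+w,::-1],(w*s,h*s),interpolation=cv2.INTER_NEAREST)
cv2.imwrite("pics/m1.png",np.hstack([f(a["color"],160,120,80,120,5),f(b["color"],150,170,80,120,5)]))
E
```

```text
time: 1.6
tool_pos: [444.8, 232.0, 220.8]
tcp_rot: [3.141, -0.003, -2.65]
contact_force: [-0.1, -0.1, 0.6]
grip_width: 92.1
finger_force: 0.0
d [-0.6 -1.5 19.7] turn 0.003 F [-0.1 -0.1  0.6] t 1.6
```

View pics/m1.png

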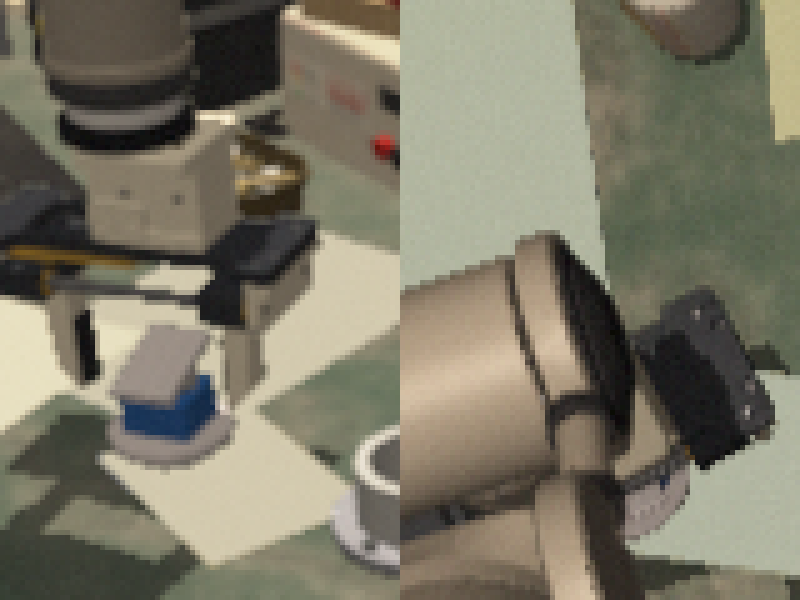

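The scene crop shows the head centred between the open fingers and aligned in yaw. I'll go down and close.

```bash

python3 shift.py '[[92,0,-1,20,0],[92,0,-1,20,0],[30,0,-1,20,0],[30,0,-1,20,0],[30,0,-1,20,0]]'
python3 shift.py '[[30,0,0,0,0],[30,0,0,0,0],[30,0,0,0,0],[30,0,0,0,0]]'
```

```text
time: 2.33
tool_pos: [446.4, 230.1, 202.2]
tcp_rot: [-3.141, 0.001, -2.651]
contact_force: [0.1, -0.7, 1.2]
grip_width: 66.4
finger_force: 0.0
time: 2.82
tool_pos: [446.1, 230.2, 201.7]
tcp_rot: [3.141, -0.0, -2.651]
contact_force: [-1.0, 2.3, 2.4]
grip_width: 43.7
finger_force: 30.0
```

```bash

python3 shift.py '[[30,0,0,-35,0],[30,0,0,-70,0],[30,0,0,-80,0],[30,0,0,-80,0]]'
python3 go.py 499.8 60 275 3.63
```

```text
time: 3.32
tool_pos: [446.2, 229.8, 281.2]
tcp_rot: [-3.141, -0.0, -2.651]
contact_force: [-0.3, -0.4, -5.7]
grip_width: 43.8
finger_force: 30.0
d [  32.7 -175.1    6.2] turn 0.002 F [-0.3 -0.4 -5.7] t 3.33
```

```bash

python3 shift.py '[[30,8,-45,0,0],[30,16,-90,0,0],[30,24,-135,0,0],[30,33,-175,0,0],[30,33,-175,0,0]]'
python3 shift.py '[[30,0,0,0,0],[30,0,0,0,0]]'
python3 go.py 499.8 60 234.5 3.63
python3 - <<'E'
from h import *
a=snap("scene","s2");b=snap("top","t2")
f=lambda im,u,v,w,h,s:cv2.resize(im[v:v+h,u:u+w,::-1],(w*s,h*s),interpolation=cv2.INTER_NEAREST)
cv2.imwrite("pics/m2.png",np.hstack([f(a["color"],205,160,80,86,7)[:600,:400+160],f(b["color"],230,200,60,150,4)]))
E
```

```text
time: 3.95
tool_pos: [499.9, 57.6, 279.7]
tcp_rot: [3.141, -0.003, -2.655]
contact_force: [-0.2, 0.5, -5.0]
grip_width: 43.8
finger_force: 30.0
time: 4.2
tool_pos: [499.2, 61.0, 280.9]
tcp_rot: [3.141, -0.001, -2.65]
contact_force: [-0.4, 0.5, -4.4]
grip_width: 43.5
finger_force: 30.0
d [-0.1 -1.2 46.4] turn 0.003 F [-0.4  0.5 -4.4] t 4.2
```

View pics/m2.png

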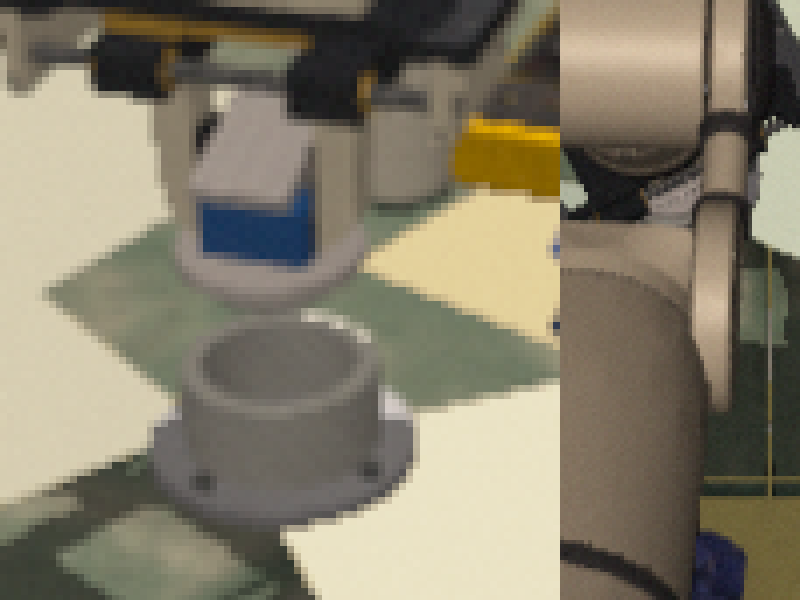

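```bash
python3 - <<'E'
from h import *
s=load("s2");o=bot.get_obs()["tool_pos"];print(o)
print("rim pred",proj(s,[499.8,60,45]),"obs",(182+383)/14+205-.5)
def silh(cx,cy,z,r):
    P=np.array([proj(s,[cx+r*np.cos(a),cy+r*np.sin(a),z]) for a in np.arange(0,6.28,.02)]);return P.min(0),P.max(0)
print("rim sil",silh(499.8,60,45,40),"obs u",182/7+204.5,383/7+204.5)
print("ped fl",silh(499.8,60,9,55),"obs u",149/7+204.5,417/7+204.5,"vmax",525/7+159.5)
for z in(91,99):print("fl sil",z,silh(o[0],o[1],o[2]-201.5+z-79,38),"obs u",175/7+204.5,369/7+204.5,"vmax",308/7+159.5)
E
```

```text
[499.36038685  61.02389733 281.37780956]
rim pred [244.01438904 211.10184779] obs 244.85714285714286
rim sil (array([229.64678125, 203.87092299]), array([258.31041164, 218.81329217])) obs u 230.5 259.2142857142857
ped fl (array([225.18814453, 211.75917223]), array([263.94706654, 232.91294134])) obs u 225.78571428571428 264.07142857142856 vmax 234.5
fl sil 91 (array([228.84854234, 189.84576276]), array([256.70025389, 203.44349549])) obs u 229.5 257.2142857142857 vmax 203.5
fl sil 99 (array([228.64488714, 187.34038878]), array([256.60697972, 200.83101749])) obs u 229.5 257.2142857142857 vmax 203.5
```

```bash

python3 shift.py '[[30,0,-1,15,0],[30,0,-1,30,0],[30,0,-1,36,0],[30,0,-1,36,0]]'
python3 shift.py '[[30,0,0,4,0],[30,0,0,8,0],[30,0,0,8,0],[30,0,0,8,0]]'
```

```text
time: 4.8
tool_pos: [500.0, 59.2, 244.8]
tcp_rot: [3.141, -0.001, -2.651]
contact_force: [0.0, -0.2, -5.0]
grip_width: 43.8
finger_force: 30.0
time: 5.3
tool_pos: [500.2, 59.2, 237.8]
tcp_rot: [-3.142, 0.0, -2.651]
contact_force: [0.0, -0.1, -4.4]
grip_width: 43.7
finger_force: 30.0
```

```bash

python3 shift.py '[[30,0,0,3,0],[30,0,0,4,0],[30,0,0,4,0],[30,0,0,4,0]]'
python3 shift.py '[[30,0,0,1,0],[30,0,0,2,0],[30,0,0,2,0]]'
```

```text
time: 5.8
tool_pos: [500.2, 59.2, 234.7]
tcp_rot: [-3.141, 0.001, -2.651]
contact_force: [-2.3, -0.2, 5.6]
grip_width: 43.5
finger_force: 30.0
time: 6.18
tool_pos: [500.1, 59.3, 234.6]
tcp_rot: [-3.141, 0.002, -2.651]
contact_force: [-8.9, -1.1, 25.8]
grip_width: 43.9
finger_force: 30.0
```

```bash

python3 shift.py '[[30,0,0,-2,0],[30,0,0,-2,0],[92,0,0,-2,0],[92,0,0,-2,0],[92,0,0,-2,0]]'
python3 shift.py '[[92,0,0,0,0],[92,0,0,0,0],[92,0,0,0,0]]'
python3 shift.py '[[92,0,0,-50,0],[92,0,0,-100,0],[92,0,0,-130,0],[92,0,0,-130,0]]'
python3 go.py 449 -263.6 250 3.23
```

```text
time: 6.8
tool_pos: [500.2, 59.2, 233.4]
tcp_rot: [3.142, 0.0, -2.651]
contact_force: [-0.7, -0.4, 0.4]
grip_width: 68.8
finger_force: 0.0
time: 7.18
tool_pos: [500.1, 59.2, 233.6]
tcp_rot: [3.142, 0.0, -2.651]
contact_force: [-0.6, -0.6, -0.1]
grip_width: 91.4
finger_force: 0.0
time: 7.68
tool_pos: [500.5, 59.2, 366.0]
tcp_rot: [-3.139, 0.005, -2.651]
contact_force: [-0.6, -0.4, -0.3]
grip_width: 91.9
finger_force: 0.0
d [ 198.1 -260.2  115.7] turn 0.402 F [-0.6 -0.4 -0.3] t 7.67
```

```bash

python3 shift.py '[[92,36,-48,0,0.1],[92,72,-96,0,0.2],[92,108,-144,20,0.3],[92,144,-192,40,0.4],[92,180,-240,60,0.4]]'
python3 shift.py '[[92,0,0,0,0],[92,0,0,0,0]]'
python3 go.py 449 -263.6 191 3.23
python3 - <<'E'
from h import *
a=snap("scene","s3");b=snap("top","t3")
f=lambda im,u,v,w,h,s:cv2.resize(im[v:v+h,u:u+w,::-1],(w*s,h*s),interpolation=cv2.INTER_NEAREST)
cv2.imwrite("pics/m3.png",np.hstack([f(a["color"],220,170,50,75,8),f(b["color"],232,205,50,75,8)]))
E
```

```text
time: 8.3
tool_pos: [453.8, -236.8, 302.5]
tcp_rot: [3.14, -0.001, -3.052]
contact_force: [1.2, -0.0, -0.1]
grip_width: 91.5
finger_force: 0.0
time: 8.55
tool_pos: [454.4, -234.8, 303.4]
tcp_rot: [3.14, -0.002, -3.052]
contact_force: [0.5, -0.0, 0.1]
grip_width: 92.0
finger_force: 0.0
d [  7.8 -28.4 112.3] turn 0.001 F [ 0.5 -0.   0.1] t 8.55
```

View pics/m3.png

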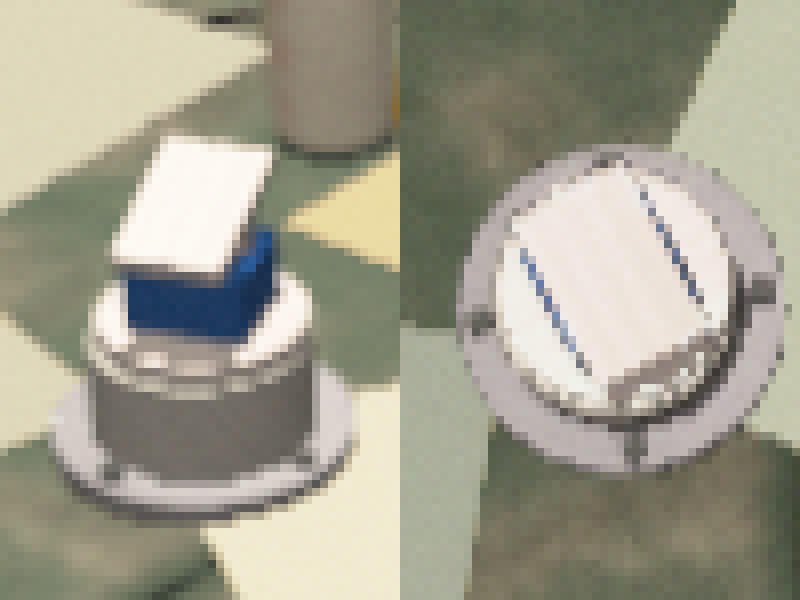

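```bash
cat > tri.py <<'E'
from meas import *
def tri(c,s,A,B):
    X=[]
    for a,b in zip(A,B):
        o1,d1=ray(c,*a);o2,d2=ray(s,*b);k=np.linalg.lstsq(np.c_[d1,-d2],o2-o1,rcond=None)[0]
        X.append((o1+d1*k[0]+o2+d2*k[1])/2)
    return np.array(X)
E
python3 - <<'E'
from tri import *
c=load("t3");s=load("s3")
A=np.array([(512,218),(628,165),(714,332),(603,382)])/8+np.array([232-50,205])-.5
B=np.array([(163,136),(275,148),(232,268),(113,256)])/8+np.array([220,170])-.5
X=tri(c,s,A,B);print(X.round(1),X.mean(0).round(1))
ex=(X[0]+X[1]-X[2]-X[3])/2;ey=(X[0]+X[3]-X[1]-X[2])/2
print(ex,np.linalg.norm(ex),"slope",np.degrees(np.arctan2(ex[2],np.hypot(*ex[:2]))),"yaw",np.arctan2(ex[1],ex[0]),np.arctan2(-ey[0],ey[1]))
# top view with z assumed: face centre from top only
print("top only",onz(c,*A.mean(0),99)[:2], "scene only",onz(s,*B.mean(0),99)[:2])
# top-only edges
h=[onz(c,*A[0],109),onz(c,*A[1],109),onz(c,*A[2],89),onz(c,*A[3],89)]
for i,j in((3,0),(2,1)):d=h[j]-h[i];print(d,np.hypot(*d[:2]),np.arctan2(d[1],d[0]))
# flange/rim circle in top view
im=c["color"].astype(int)
E
```

```text
[[514.   88.  107.2]
 [531.2  51.3 109.2]
 [483.3  24.3  92.2]
 [465.9  60.4  90. ]] [498.6  56.   99.7]
[48.02851447 27.31866335 17.11186603] 57.84343980144938 slope 17.20735722337214 yaw 0.5171630294056874 0.4432837892908788
top only [498.14876838  56.59168028] scene only [499.5920784   55.97063531]
[48.32937208 26.89879198 20.        ] 55.310697121283546 0.5078751500020025
[49.21614053 25.69157735 20.        ] 55.51833603028479 0.48110431767966766
```

```bash

python3 shift.py '[[92,8,-28,30,0],[92,8,-28,80,0],[92,8,-28,112,0],[92,8,-28,112,0],[92,8,-28,112,0]]'
python3 go.py 449 -263.6 191 3.23
python3 - <<'E'
from h import *
a=snap("scene","s4");b=snap("top","t4")
f=lambda im,u,v,w,h,s:cv2.resize(im[v:v+h,u:u+w,::-1],(w*s,h*s),interpolation=cv2.INTER_NEAREST)
cv2.imwrite("pics/m4.png",np.hstack([f(a["color"],295,240,60,75,7),f(b["color"],355,220,50,75,7)]))
E
```

```text
time: 9.28
tool_pos: [450.1, -263.3, 193.7]
tcp_rot: [-3.14, 0.002, -3.049]
contact_force: [-0.3, -0.6, 0.0]
grip_width: 91.8
finger_force: 0.0
d [ 1.2 -0.2  2.7] turn 0.004 F [-0.3 -0.6  0. ] t 9.28
```

View pics/m4.png

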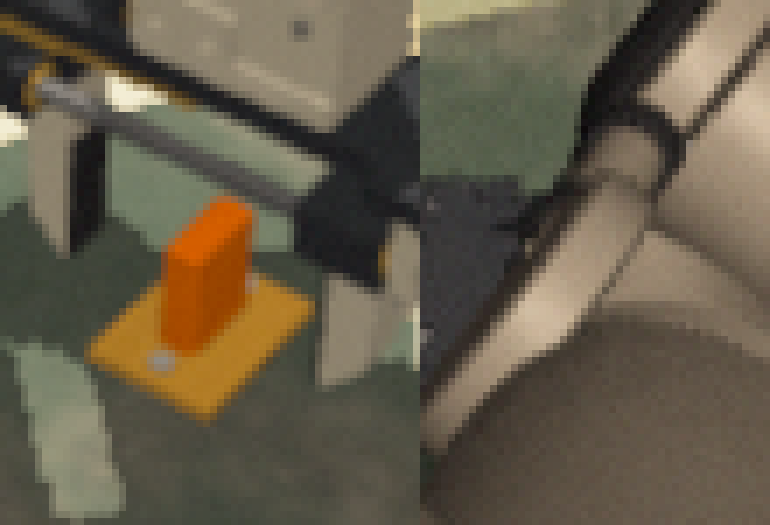

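The open fingers straddle the fin, centred. I'll close, lift and go over the table.

```bash

python3 shift.py '[[92,1,0,2,0],[5,1,0,2,0],[5,1,0,2,0],[5,1,0,2,0],[5,1,0,2,0]]'
python3 shift.py '[[5,0,0,0,0],[5,0,0,0,0],[5,0,0,0,0],[5,0,0,0,0],[5,0,0,0,0]]'
python3 shift.py '[[5,0,0,0,0],[5,0,0,0,0],[5,0,0,0,0],[5,0,0,0,0]]'
python3 shift.py '[[5,0,0,-50,0],[5,0,0,-100,0],[5,0,0,-130,0],[5,0,0,-130,0]]'
python3 go.py 497 57 320 3.632
```

```text
time: 10.0
tool_pos: [448.3, -263.9, 190.3]
tcp_rot: [3.141, 0.0, -3.051]
contact_force: [0.5, -0.1, 0.2]
grip_width: 56.7
finger_force: 0.0
time: 10.62
tool_pos: [448.3, -263.9, 190.3]
tcp_rot: [3.142, 0.0, -3.051]
contact_force: [-0.5, 1.2, 0.8]
grip_width: 13.9
finger_force: 30.0
time: 11.12
tool_pos: [448.3, -263.9, 190.3]
tcp_rot: [3.141, 0.0, -3.051]
contact_force: [0.1, -0.5, -1.0]
grip_width: 13.8
finger_force: 30.0
time: 11.62
tool_pos: [448.6, -264.1, 322.2]
tcp_rot: [-3.138, 0.004, -3.051]
contact_force: [0.0, 0.8, -2.2]
grip_width: 13.8
finger_force: 30.0
d [-77.3 315.4   1.5] turn -0.4 F [ 0.   0.8 -2.2] t 11.62
```

```bash

python3 shift.py '[[5,-14,60,0,-0.1],[5,-28,120,0,-0.2],[5,-42,180,0,-0.3],[5,-56,240,0,-0.4],[5,-70,295,0,-0.4]]'
python3 shift.py '[[5,0,0,0,0],[5,0,0,0,0]]'
python3 go.py 488.4 52.4 305 3.632
```

```text
time: 12.25
tool_pos: [490.8, 38.3, 318.4]
tcp_rot: [3.14, -0.003, -2.65]
contact_force: [0.6, -0.2, -1.6]
grip_width: 13.8
finger_force: 30.0
time: 12.5
tool_pos: [491.0, 36.1, 318.9]
tcp_rot: [3.14, -0.002, -2.65]
contact_force: [-0.1, 0.3, -2.4]
grip_width: 13.7
finger_force: 30.0
d [-5.5 15.6 13.9] turn 0.001 F [-0.1  0.3 -2.4] t 12.5
```

```bash

python3 shift.py '[[5,-5,15,0,0],[5,-5,15,14,0],[5,-5,15,18,0],[5,-5,15,18,0],[5,-5,15,18,0]]'
python3 go.py 488.4 52.4 295 3.632
python3 - <<'E'
from h import *
a=snap("scene","s5");b=snap("top","t5")
f=lambda im,u,v,w,h,s:cv2.resize(im[v:v+h,u:u+w,::-1],(w*s,h*s),interpolation=cv2.INTER_NEAREST)
cv2.imwrite("pics/m5.png",np.hstack([f(a["color"],215,160,60,75,8),f(b["color"],235,195,40,75,8)]))
E
```

```text
time: 13.12
tool_pos: [488.8, 51.6, 302.4]
tcp_rot: [-3.141, 0.0, -2.652]
contact_force: [0.3, 0.7, -1.9]
grip_width: 13.6
finger_force: 30.0
d [-0.   0.9  7.4] turn -0.0 F [ 0.3  0.7 -1.9] t 13.12
```

View pics/m5.png

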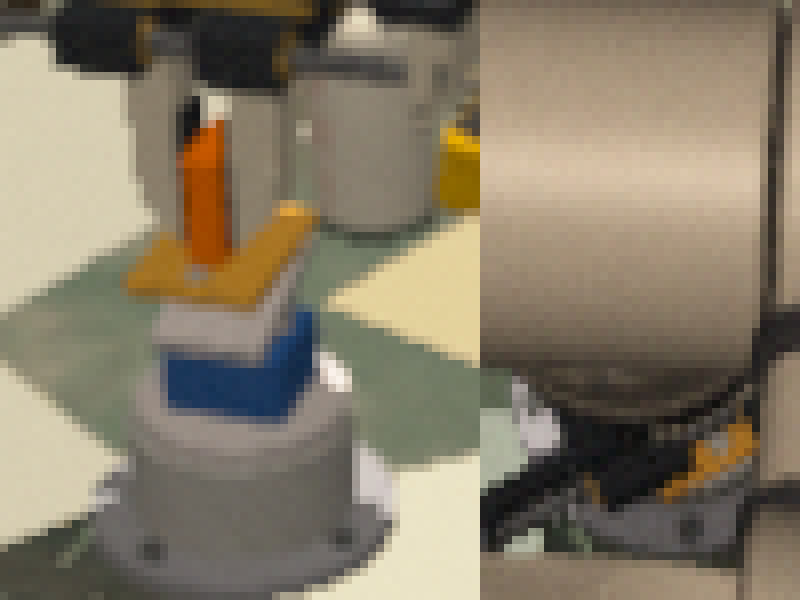

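```bash

python3 shift.py '[[5,0,1,3,0],[5,0,1,5,0],[5,0,1,6,0],[5,0,1,6,0]]'
python3 shift.py '[[5,0,0,0.5,0],[5,0,0,1,0],[5,0,0,1,0]]'
python3 shift.py '[[5,0,0,0.5,0],[5,0,0,1,0],[5,0,0,1,0]]'
```

```text
time: 13.72
tool_pos: [488.2, 52.7, 296.2]
tcp_rot: [3.141, -0.0, -2.651]
contact_force: [0.1, 1.0, -1.3]
grip_width: 13.5
finger_force: 30.0
time: 14.1
tool_pos: [488.2, 52.7, 295.3]
tcp_rot: [3.142, 0.0, -2.651]
contact_force: [-0.4, 0.8, -2.0]
grip_width: 14.1
finger_force: 30.0
time: 14.48
tool_pos: [488.2, 52.7, 294.8]
tcp_rot: [-3.141, 0.001, -2.651]
contact_force: [-2.1, -0.3, 4.2]
grip_width: 14.2
finger_force: 30.0
```

```bash

python3 shift.py '[[5,0,0,0.5,0],[5,0,0,0.5,0]]' | sed -n '2p;4p'
python3 shift.py '[[5,0,0,0.5,0],[5,0,0,0.5,0]]' | sed -n '2p;4p'
python3 -c "
from h import *;print(bot.get_obs()['moment'])"
```

```text
tool_pos: [488.2, 52.7, 294.7]
contact_force: [-4.6, -0.1, 9.0]
tool_pos: [488.2, 52.7, 294.6]
contact_force: [-5.4, -1.1, 12.1]
[0.19551071 0.61281916 0.06348465]
```

```bash

for i in 1 2; do python3 shift.py '[[5,0,0,0.5,0],[5,0,0,0.5,0]]' | sed -n '2p;4p';done
python3 -c "
from h import *;print(bot.get_obs()['moment'])
a=snap('scene','s6')"
```

```text
tool_pos: [488.2, 52.7, 294.5]
contact_force: [-6.3, -1.9, 16.3]
tool_pos: [488.1, 52.7, 294.1]
contact_force: [-6.3, -0.4, 16.6]
[0.12372358 0.83323716 0.05184014]
```

It starts to give at about 16 N, so I'll keep going down gently.

```bash

for i in 1 2 3; do python3 shift.py '[[5,0,0,0.5,0],[5,0,0,1,0]]' | sed -n '2p;4p';done
python3 -c "
from h import *;print(bot.get_obs()['moment'])"
```

```text
tool_pos: [488.0, 52.6, 293.1]
contact_force: [-7.7, -1.4, 16.5]
tool_pos: [488.0, 52.6, 292.0]
contact_force: [-7.4, -1.6, 17.4]
tool_pos: [488.0, 52.5, 291.0]
contact_force: [-7.6, -1.6, 16.5]
[ 0.0020481   0.82832591 -0.03200014]
```

```bash

for i in 1 2 3; do python3 shift.py '[[5,0,0,0.5,0],[5,0,0,1,0]]' | sed -n '2p;4p';done
python3 - <<'E'
from h import *
print(bot.get_obs()["moment"])
a=snap("scene","s7");b=snap("top","t7")
f=lambda im,u,v,w,h,s:cv2.resize(im[v:v+h,u:u+w,::-1],(w*s,h*s),interpolation=cv2.INTER_NEAREST)
cv2.imwrite("pics/m7.png",np.hstack([f(a["color"],220,170,50,50,12),f(b["color"],250,225,25,50,8)[:,:200] if 0 else np.zeros((600,1,3),np.uint8)]))
E
```

```text
tool_pos: [488.0, 52.5, 290.0]
contact_force: [-7.2, -3.3, 15.9]
tool_pos: [488.0, 52.5, 288.9]
contact_force: [-7.5, -2.5, 15.7]
tool_pos: [488.0, 52.5, 287.9]
contact_force: [-6.2, -2.7, 15.8]
[ 0.03128887  0.79201475 -0.00432668]
```

View pics/m7.png

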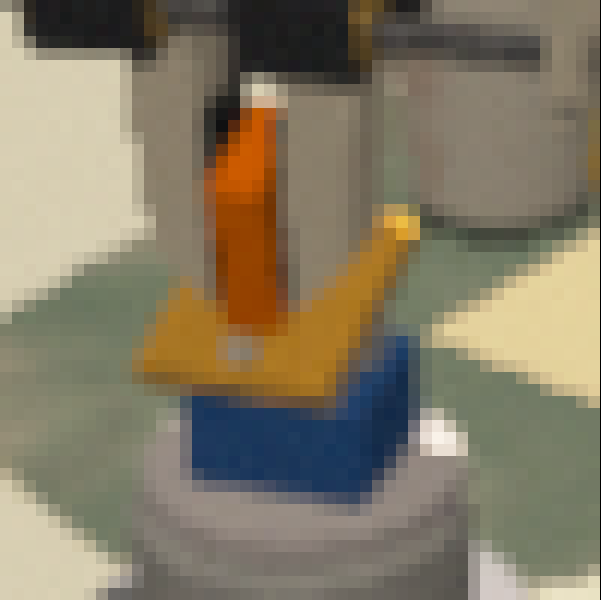

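```bash

for i in 1 2 3 4; do python3 shift.py '[[5,0,0,0.5,0],[5,0,0,0.5,0]]' | sed -n '2p;4p';python3 -c "
from h import *;print(bot.get_obs()['moment'].round(2))";done
```

```text
tool_pos: [488.0, 52.5, 287.3]
contact_force: [-6.5, -1.9, 15.6]
[0.03 0.8  0.03]
tool_pos: [488.0, 52.5, 286.8]
contact_force: [-6.9, -2.1, 15.4]
[0.   0.78 0.05]
tool_pos: [487.9, 52.5, 286.3]
contact_force: [-7.6, -2.3, 15.8]
[0.01 0.86 0.09]
tool_pos: [487.8, 52.5, 285.9]
contact_force: [-8.9, -3.0, 16.8]
[-0.04  1.04  0.05]
```

```bash
cat > cp.py <<'E'
from h import *
o=bot.get_obs();h=np.array([np.cos(.4906),np.sin(.4906),0]);y=np.array([-h[1],h[0],0])
F=o["contact_force"]+[0,0,1.6];M=o["moment"];fx=F@h;my=M@y
print(o["tool_pos"].round(1),F.round(1),"|F|",np.linalg.norm(F).round(1),"cop x mm",((-0.185*fx-my)/F[2]*1000).round(1),"cop y",((M@h+0.185*(F@y))/F[2]*1000).round(1))
E
for i in 1 2 3; do python3 shift.py '[[5,0,0,0.5,0],[5,0,0,0.5,0]]' >/dev/null;python3 cp.py;done
```

```text
[487.6  52.4 285.6] [-10.   -3.   20.9] |F| 23.4 cop x mm 30.5 cop y 39.2
[487.5  52.3 285.2] [-11.4  -4.1  23.5] |F| 26.4 cop x mm 29.2 cop y 31.2
[487.3  52.2 284.8] [-12.5  -5.2  24.6] |F| 28.0 cop x mm 29.3 cop y 27.0
```

```bash
sed -i 's/+0.185\*(F@y)/-0.185*(F@y)/' cp.py
python3 shift.py '[[5,-0.5,0,-0.5,0],[5,-0.5,0,-1,0],[5,-0.5,0,-1,0]]' >/dev/null;python3 cp.py
python3 - <<'E'
from tri import *
c=load("t3");s=load("s3")
A=np.array([(512,218),(628,165),(714,332),(603,382)])/8+np.array([232-50,205])-.5
B=np.array([(163,136),(275,148),(232,268),(113,256)])/8+np.array([220,170])-.5
a=snap("scene","s8");hsv=cv2.cvtColor(a["color"],cv2.COLOR_RGB2HSV).astype(int)
for k in("s7","s8"):
    a=load(k);hsv=cv2.cvtColor(a["color"],cv2.COLOR_RGB2HSV).astype(int)
    m=win((hsv[:,:,0]<28)&(hsv[:,:,1]>150)&(hsv[:,:,2]>80),222,262,175,208)
    p=big(m);print(k,"ext L",p[p[:,0].argmin()],"R",p[p[:,0].argmax()])
    for r in range(184,206):
        u=np.where(m[r])[0];print(r,u.min() if len(u) else None,u.max() if len(u) else None,end="; ")
    print()
E
cp pics/s8.png /tmp/; python3 - <<'E'
import cv2
im=cv2.imread("pics/s8.png");cv2.imwrite("pics/m8.png",cv2.resize(im[180:210,226:262],(792,660))[:600])
E
```

```text
[487.6  52.4 285. ] [-12.   -5.1  18.2] |F| 22.4 cop x mm 37.3 cop y 1.5
s7 ext L [232. 198.] R [254. 189.]
184 237 242; 185 237 242; 186 237 242; 187 238 242; 188 238 254; 189 238 254; 190 238 253; 191 238 253; 192 238 252; 193 238 252; 194 235 251; 195 234 250; 196 233 250; 197 233 249; 198 232 249; 199 232 248; 200 232 248; 201 233 247; 202 240 247; 203 None None; 204 None None; 205 None None; 
s8 ext L [232. 199.] R [254. 189.]
184 238 242; 185 237 242; 186 237 242; 187 237 242; 188 237 253; 189 237 254; 190 238 253; 191 238 253; 192 238 252; 193 238 252; 194 238 251; 195 234 251; 196 234 250; 197 233 250; 198 233 249; 199 232 249; 200 232 248; 201 232 248; 202 232 247; 203 239 247; 204 None None; 205 None None;
```

```bash

python3 shift.py '[[5,0.5,0,-0.5,0],[5,1,0,-1,0],[5,1,0,-1,0]]' >/dev/null;python3 cp.py
```

```text
[487.3  52.2 285.1] [-5.5 -3.1  8.3] |F| 10.5 cop x mm 39.5 cop y 3.5
```

```bash
python3 - <<'E'
from tri import *
c=load("t3");s=load("s3")
A=np.array([(512,218),(628,165),(714,332),(603,382)])/8+np.array([232-50,205])-.5
B=np.array([(163,136),(275,148),(232,268),(113,256)])/8+np.array([220,170])-.5
# scene-only frame of the face: homography from table corners (mm in face) to pixels, offset-free
H,_=cv2.findHomography(B,np.array([(30,20),(30,-20),(-30,-20),(-30,20)],float))
for n,p in(("lowL",(231.8,202.0)),("near",(247.3,203.8)),("highR",(254.5,190))):
    print(n,cv2.perspectiveTransform(np.array([[p]]),H)[0,0].round(1))
a=snap("scene","s9")
cv2.imwrite("pics/m9.png",cv2.resize(a["color"][174:210,224:264,::-1],(800,600),interpolation=cv2.INTER_CUBIC))
E
```

```text
lowL [-32.5  24.1]
near [-33.3 -17.6]
highR [ 22.2 -23.7]
```

View pics/m9.png

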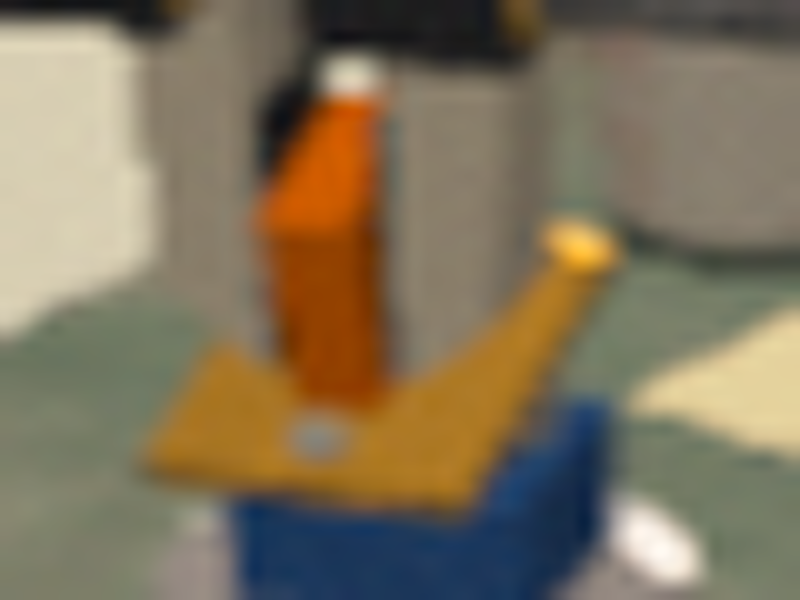

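```bash

python3 shift.py '[[5,0.3,0,0.1,0],[5,0.6,0,0.2,0],[5,0.6,0,0.2,0]]' >/dev/null;python3 cp.py
python3 shift.py '[[5,0.3,0,0.1,0],[5,0.6,0,0.2,0],[5,0.6,0,0.2,0]]' >/dev/null;python3 cp.py
```

```text
[486.9  52.  285. ] [-5.4 -2.5  8.2] |F| 10.2 cop x mm 46.0 cop y 8.7
[486.4  51.7 284.8] [-5.2 -2.7  8.7] |F| 10.5 cop x mm 55.0 cop y 17.5
```

```bash
python3 cp.py; python3 - <<'E'
from meas import *
snap("scene","s10")
ref=load("s7")["color"];g=lambda im:cv2.cvtColor(im,cv2.COLOR_RGB2GRAY).astype(np.float32)
for k in("s3","s7","s8","s9","s10"):
    im=load(k)["color"];hsv=cv2.cvtColor(im,cv2.COLOR_RGB2HSV).astype(float)
    w=lambda m:(lambda mm:(np.round([(mm*np.arange(560)).sum()/mm.sum(),(mm*np.arange(420)[:,None]).sum()/mm.sum(),mm.sum()],2)))(win(m,225,262,180,215))
    r=im.astype(float)
    blue=np.clip((r[:,:,2]-r[:,:,0]-20)/60,0,1);org=np.clip((r[:,:,0]-r[:,:,2]-60)/40,0,1)
    lowblue=blue.copy();lowblue[:205]=0
    print(k,"blue",w(blue),"lowblue",w(lowblue),"org",w(org))
    if k!="s7":
        for nm,(u0,u1,v0,v1) in dict(ped=(224,266,214,236),head=(230,262,203,214),plate=(230,258,192,204)).items():
            print("   ",nm,np.round(cv2.phaseCorrelate(g(ref)[v0:v1,u0:u1].copy(),g(im)[v0:v1,u0:u1].copy())[0],2),end="")
        print()
E
```

```text
[486.4  51.7 284.8] [-5.2 -2.7  8.7] |F| 10.5 cop x mm 55.0 cop y 17.5
s3 blue [245.38 206.63  90.68] lowblue [243.9  207.8   72.43] org [259.57 196.92   4.45]
    ped [0.61 0.32]    head [-0.7  0.4]    plate [0.32 0.46]
s7 blue [244.93 205.89  87.85] lowblue [244.   207.17  63.75] org [242.26 193.55 230.98]
s8 blue [245.32 206.07  79.55] lowblue [243.87 207.27  61.58] org [242.18 194.19 237.23]
    ped [0.63 0.02]    head [-0.14  0.02]    plate [0.07 0.3 ]
s9 blue [245.31 206.08  79.28] lowblue [243.86 207.3   61.3 ] org [242.15 194.21 237.05]
    ped [ 0.57 -0.02]    head [0.06 0.18]    plate [0.04 0.29]
s10 blue [245.33 206.37  78.05] lowblue [243.86 207.52  62.28] org [242.04 194.4  239.1 ]
    ped [ 0.57 -0.  ]    head [-0.    0.38]    plate [-0.01  0.45]
```

The readings and the small image drift indicate that the lateral push had tipped the head slightly in its play. I'll keep moving down-slope so it settles flat again.

```bash

for i in 1 2 3; do python3 shift.py '[[5,0.3,0,0,0],[5,0.6,0,0.1,0],[5,0.6,0,0.1,0]]' >/dev/null;python3 cp.py;done
```

```text
[485.9  51.5 284.6] [-5.2 -2.4  8.2] |F| 10.0 cop x mm 54.9 cop y 6.2
[485.4  51.2 284.5] [-4.4 -2.5  7.5] |F| 9.0 cop x mm 41.2 cop y 23.4
[484.9  50.9 284.3] [-4.1 -0.8  7.4] |F| 8.5 cop x mm 23.4 cop y -16.1
```

```bash
cat > trk.py <<'E'
from meas import *
import sys
snap("scene",sys.argv[1])
for k in("s3","s7","s9",sys.argv[1]):
    im=load(k)["color"];r=im.astype(float)
    blue=np.clip((r[:,:,2]-r[:,:,0]-20)/60,0,1)
    # lower edge of blue block (sub-pixel) in columns 236..246 ; left edge rows 206..209
    g=r.sum(2)
    low=[]
    for u in range(237,247):
        col=blue[203:216,u]; low.append(203+col.sum()+0 if col[0]>.9 else np.nan)
    lef=[262-blue[v,225:262].sum() for v in(206,207,208)]
    org=np.clip((r[:,:,0]-r[:,:,2]-60)/40,0,1)
    pl=[185+np.nan_to_num(org[185:208,u]).sum() for u in(240,)]
    bot_=[np.where(org[:208,u]>.5)[0].max()+org[np.where(org[:208,u]>.5)[0].max()+1,u] for u in range(234,247)]
    print(k,"blue low",np.round(low,1),"plate low",np.round(np.mean(bot_),2))
    print("   flange top rim left/right extents rows 208-214:",[ (int(g[v,225:240].argmax())+225) for v in(209,211)])
E
python3 trk.py s11
python3 - <<'E'
from h import *
s=load("s3");x=np.array([np.cos(.49),np.sin(.49),0])
for d in(0,-1,-3):print(d,proj(s,np.array([480,50,53])+d*x))
print(proj(s,[480,50,54]))
E
```

```text
s3 blue low [nan nan nan nan nan nan nan nan nan nan] plate low 128.56
   flange top rim left/right extents rows 208-214: [233, 234]
s7 blue low [nan nan nan nan nan nan nan nan nan nan] plate low 201.49
   flange top rim left/right extents rows 208-214: [233, 239]
s9 blue low [nan nan nan nan nan nan nan nan nan nan] plate low 202.56
   flange top rim left/right extents rows 208-214: [233, 236]
s11 blue low [nan nan nan nan nan nan nan nan nan nan] plate low 203.37
   flange top rim left/right extents rows 208-214: [234, 234]
0 [240.85436813 212.65371707]
-1 [240.72335011 212.83839386]
-3 [240.46069234 213.20862381]
[240.83499518 212.34339516]
```

```bash
python3 - <<'E'
from meas import *
for k in("s3","s7","s8","s9","s10","s11"):
    r=load(k)["color"].astype(float)
    rel=(r[:,:,2]-r[:,:,0])/(r.sum(2)+1)   # blue purity, illumination-free
    e=[]
    for u in range(238,247):
        c=rel[204:217,u];hi=c[:3].max();lo=c[-2:].mean();t=(hi+lo)/2
        i=np.where(c>t)[0].max();e.append(204+i+(c[i]-t)/(c[i]-c[i+1]))
    # left edge of block
    l=[]
    for v in(206,207,208,209):
        c=rel[v,228:245];t=(c.max()+c[:3].mean())/2;i=np.where(c>t)[0].min();l.append(228+i-(c[i]-t)/(c[i]-c[i-1]))
    # flange left-most / lowest edge vs tube by brightness
    print(k,"low",np.round(e,2),round(np.mean(e),2),"left",round(np.mean(l),2))
E
```

```text
s3 low [210.42 210.55 210.65 210.73 210.83 211.2  211.45 211.46 211.74] 211.0 left 235.47
s7 low [209.46 209.56 209.64 209.75 209.85 210.15 210.39 210.47 210.66] 209.99 left 235.67
s8 low [209.44 209.66 209.66 209.72 210.17 210.38 210.54 210.62 210.69] 210.1 left 235.65
s9 low [209.47 209.66 209.71 209.84 210.22 210.43 210.52 210.56 210.67] 210.12 left 235.54
s10 low [209.69 209.8  210.18 210.35 210.49 210.5  210.69 210.77 210.83] 210.37 left 235.47
s11 low [210.36 210.51 210.59 210.72 210.81 211.1  211.48 211.66 211.79] 211.0 left 235.41
```

```bash
cat > ang.py <<'E'
from meas import *
import sys
h=np.array([np.cos(.4906),np.sin(.4906),0]);yv=np.array([-h[1],h[0],0])
def pred(s,t,C,w,L):
    t=np.radians(t);x=h*np.cos(t)+np.array([0,0,np.sin(t)])
    a,b=(proj(s,C-w*yv+q*x) for q in(L,-L));d=a-b;return d[0]/d[1]
S=load("s3")
for t in(10,13,16,19,22):print(t,"table",round(pred(S,t,np.array([497,57,98.5]),20,30),3),"plate",round(pred(S,t,np.array([496,56,98.5]),23,32),3))
r=S["color"].astype(float);e=[]
for v in range(190,202):
    c=r[v,246:258].min(1);t=212;i=np.where(c>t)[0]
    if len(i):i=i.max();e.append((v,246+i+(c[i]-t)/(c[i]-c[i+1])))
e=np.array(e);print("s3 face edge",np.round(e[:,1],2),np.polyfit(e[:,0],e[:,1],1))
for k in sys.argv[1:]:
    r=load(k)["color"].astype(float);rel=(r[:,:,0]-r[:,:,2])/(r.sum(2)+1);e=[]
    for v in range(191,201):
        c=rel[v,244:260];t=.18;i=np.where(c>t)[0].max();e.append((v,244+i+(c[i]-t)/(c[i]-c[i+1])))
    e=np.array(e);p=np.polyfit(e[:,0],e[:,1],1);print(k,np.round(e[:,1],2),p,"rms",np.std(e[:,1]-np.polyval(p,e[:,0])).round(3))
E
python3 ang.py s5 s7 s8 s9 s10 s11
```

```text
10 table -0.531 plate -0.527
13 table -0.49 plate -0.487
16 table -0.454 plate -0.451
19 table -0.421 plate -0.419
22 table -0.392 plate -0.389
s3 face edge [252.76 252.26 251.91 251.36 251.02 250.47 250.09 249.57 249.07 248.55
 248.14 247.76] [ -0.46068455 340.31042856]Traceback (most recent call last):
  File "ang.py", line 17, in <module>
    c=rel[v,244:260];t=.18;i=np.where(c>t)[0].max();e.append((v,244+i+(c[i]-t)/(c[i]-c[i+1])))
                             ~~~~~~~~~~~~~~~~~~~~^^
    return umr_maximum(a, axis, None, out, keepdims, initial, where)
ValueError: zero-size array to reduction operation maximum which has no identity
```

```bash
python3 ang.py s7 s8 s9 s10 s11 | grep "^s"
```

```text
s3 face edge [252.76 252.26 251.91 251.36 251.02 250.47 250.09 249.57 249.07 248.55
s7 [253.57 252.96 252.57 251.83 251.33 250.79 250.38 249.9  249.21 248.62] [ -0.53927591 356.54590501] rms 0.073
s8 [253.62 252.93 252.59 251.95 251.65 251.07 250.65 250.06 249.58 248.93] [ -0.50161239 349.36649913] rms 0.08
s9 [253.59 252.95 252.57 251.92 251.6  251.02 250.67 250.11 249.72 248.97] [ -0.49004102 347.11523398] rms 0.087
s10 [253.63 252.94 252.59 251.92 251.59 250.99 250.64 250.15 249.7  248.97] [ -0.49265667 347.62660191] rms 0.09
s11 [253.6  252.96 252.6  251.93 251.59 251.06 250.68 250.03 249.64 249.04] [ -0.49340076 347.77179419] rms 0.071
```

```bash

python3 shift.py '[[5,0,0,-3,0],[5,-4,0,-6,0],[5,-8,0,-6,0],[5,-8,0,-6,0],[5,-8,0,-6,0]]' >/dev/null;python3 cp.py
python3 shift.py '[[5,0,0,1,0],[5,0,0,2,0],[5,0,0,2,0]]' >/dev/null;python3 cp.py
python3 - <<'E'
from meas import *
snap("scene","s12")
E
python3 ang.py s12|tail -1
```

```text
[492.1  54.9 289.9] [ 0.4 -0.4 -0. ] |F| 0.6 cop x mm 424.6 cop y -8884.5
[492.1  54.8 288. ] [-1.2 -1.1 -0.1] |F| 1.6 cop x mm -2352.9 cop y -1524.8
s12 [253.14 252.62 252.1  251.63 251.19 250.64 250.25 249.82 249.38 248.8 ] [ -0.47177755 343.18896963] rms 0.047
```

```bash

for i in 1 2 3 4; do python3 shift.py '[[5,0.2,0,0.4,0],[5,0.4,0,0.7,0],[5,0.4,0,0.7,0]]' >/dev/null;python3 cp.py;done
```

```text
[491.8  54.6 287.4] [ 0.4 -0.1  0.1] |F| 0.5 cop x mm -1644.8 cop y 2772.8
[491.5  54.5 286.7] [ 0.3 -0.3 -0.2] |F| 0.5 cop x mm 110.0 cop y -672.8
[491.3  54.4 286.5] [-0.4  1.4  5.4] |F| 5.6 cop x mm 34.8 cop y 4.0
[491.1  54.3 286.3] [-2.5  1.6 10.6] |F| 11.0 cop x mm 52.2 cop y 4.1
```

```bash

for i in 1 2 3; do python3 shift.py '[[5,0.2,0,0.3,0],[5,0.4,0,0.5,0],[5,0.4,0,0.5,0]]' >/dev/null;python3 cp.py;done
python3 -c "
from h import *
snap('scene','s13')"
python3 ang.py s13|tail -1
```

```text
[490.9  54.2 286.2] [-2.3  2.6 12.8] |F| 13.3 cop x mm 42.3 cop y 7.4
[490.6  54.1 285.8] [-1.9  2.5 12.8] |F| 13.2 cop x mm 43.9 cop y 12.5
[490.3  53.9 285.3] [-1.8  4.1 12.9] |F| 13.7 cop x mm 35.0 cop y -7.5
s13 [253.62 252.93 252.59 251.94 251.59 251.16 250.59 250.22 249.84 249.38] [ -0.46190319 341.68804479] rms 0.086
```

```bash

for i in 1 2 3; do python3 shift.py '[[5,0.2,0,0.3,0],[5,0.3,0,0.4,0],[5,0.3,0,0.4,0]]' >/dev/null;python3 cp.py;done
python3 -c "
from h import *
snap('scene','s14')"
python3 ang.py s14|tail -1
```

```text
[490.1  53.8 285. ] [-1.5  4.2 13.6] |F| 14.3 cop x mm 30.0 cop y -2.2
[489.9  53.7 284.7] [-0.6  4.  14.1] |F| 14.7 cop x mm 22.1 cop y 6.5
[489.7  53.6 284.5] [-1.6  3.9 15.4] |F| 15.9 cop x mm 30.2 cop y 9.4
s14 [253.63 252.94 252.56 252.06 251.63 251.25 250.78 250.43 250.05 249.61] [ -0.43191242 335.93222439] rms 0.082
```

```bash
cat > blue.py <<'E'
from meas import *
import sys
for k in sys.argv[1:]:
    r=load(k)["color"].astype(float);rel=(r[:,:,2]-r[:,:,0])/(r.sum(2)+1);e=[];l=[]
    for u in range(238,247):
        c=rel[204:217,u];t=(c[:3].max()+c[-2:].mean())/2;i=np.where(c>t)[0].max();e.append(204+i+(c[i]-t)/(c[i]-c[i+1]))
    for v in(206,207,208,209):
        c=rel[v,228:245];t=(c.max()+c[:3].mean())/2;i=np.where(c>t)[0].min();l.append(228+i-(c[i]-t)/(c[i]-c[i-1]))
    print(k,"low",np.mean(e).round(2),"left",np.mean(l).round(2))
E
for i in 1 2 3; do python3 shift.py '[[5,0.2,0,0.2,0],[5,0.4,0,0.4,0],[5,0.4,0,0.4,0]]' >/dev/null;python3 cp.py;done
python3 -c "
from h import *
snap('scene','s15')"
python3 ang.py s15|tail -1;python3 blue.py s3 s12 s14 s15
```

```text
[489.5  53.5 284.5] [-1.7  5.2 17.9] |F| 18.7 cop x mm 22.1 cop y 7.9
[489.4  53.5 284.5] [-0.5  6.9 19.8] |F| 21.0 cop x mm -0.2 cop y 5.5
[489.2  53.5 284.5] [-0.1  7.3 23.4] |F| 24.5 cop x mm -4.3 cop y 12.3
s15 [253.62 252.95 252.57 252.05 251.62 251.27 250.78 250.4  250.06 249.62] [ -0.43174239 335.89954122] rms 0.083
s3 low 211.0 left 235.47
s12 low 211.02 left 235.4
s14 low 211.01 left 235.41
s15 low 211.01 left 235.42
```

```bash

python3 shift.py '[[5,-0.1,0.2,-0.4,0],[5,-0.2,0.4,-0.8,0],[5,-0.2,0.4,-0.8,0]]' >/dev/null;python3 cp.py
cat > cen.py <<'E'
from meas import *
import sys
B=np.array([(163,136),(275,148),(232,268),(113,256)])/8+np.array([220,170])-.5
H,_=cv2.findHomography(B,np.array([(30,20),(30,-20),(-30,-20),(-30,20)],float))
snap("scene",sys.argv[1]);r=load(sys.argv[1])["color"].astype(float);rel=(r[:,:,0]-r[:,:,2])/(r.sum(2)+1)
T=lambda p:cv2.perspectiveTransform(np.array(p,float)[:,None],H)[:,0].round(1)
low=[];rt=[]
for u in range(234,247,2):
    c=rel[196:209,u];t=.18;i=np.where(c>t)[0].max();low.append((u,196+i+(c[i]-t)/(c[i]-c[i+1])))
for v in range(191,201,3):
    c=rel[v,244:260];i=np.where(c>.18)[0].max();rt.append((244+i+(c[i]-.18)/(c[i]-c[i+1]),v))
print("low edge px",np.round(low,1)[:,1],"face x",T(low)[:,0],"\nright edge face y",T(rt).tolist())
# high edge: topmost orange of the bright end near u 251..254
for u in range(250,255):
    c=rel[184:200,u];print(u,184+np.where(c>.18)[0].min(),end=" ")
# table own low edge (bright face limit) in s3
s=load("s3")["color"].astype(float).min(2);print("\ntable low px",[ (u,round(float(196+(s[196:208,u]>200).sum()),1)) for u in range(236,248,2)])
E
python3 cen.py s16; python3 ang.py s16|tail -1
```

```text
[489.2  53.5 284.5] [ 1.3  4.4 16.3] |F| 17.0 cop x mm 8.0 cop y 13.5
low edge px [202.1 202.4 202.8 203.2 203.2 203.7 203.9] face x [-32.  -32.4 -33.2 -33.8 -33.2 -34.3 -34.3] 
right edge face y [[17.8, -22.3], [5.3, -21.0], [-6.8, -20.4], [-18.5, -20.1]]
250 191 251 187 252 186 253 186 254 186 
table low px [(236, 203.0), (238, 203.0), (240, 203.0), (242, 203.0), (244, 204.0), (246, 204.0)]
s16 [253.64 252.96 252.59 252.08 251.59 251.23 250.81 250.5  250.1  249.61] [ -0.43024449 335.62513295] rms 0.094
```

```bash

python3 shift.py '[[5,0,0.2,-0.4,0],[5,0,0.3,-0.7,0],[5,0,0.3,-0.7,0]]' >/dev/null;python3 cp.py
python3 shift.py '[[5,0,0,0,0],[5,0,0,0,0]]';python3 cp.py;python3 cen.py s17; python3 ang.py s17|tail -1; python3 blue.py s17
```

```text
[488.8  53.3 284.3] [1.  1.3 9.8] |F| 10.0 cop x mm 33.6 cop y 9.4
time: 28.82
tool_pos: [488.8, 53.3, 284.3]
tcp_rot: [-3.139, 0.005, -2.651]
contact_force: [1.7, 0.1, 7.7]
grip_width: 13.9
finger_force: 30.0
[488.8  53.3 284.3] [1.7 0.1 9.3] |F| 9.5 cop x mm 31.2 cop y 37.7
low edge px [202.4 202.8 203.1 203.3 203.7 204.  204.1] face x [-33.2 -33.9 -34.  -34.1 -34.8 -35.1 -35. ] 
right edge face y [[17.8, -22.2], [5.3, -20.9], [-6.8, -20.3], [-18.5, -20.0]]
250 191 251 187 252 186 253 186 254 187 
table low px [(236, 203.0), (238, 203.0), (240, 203.0), (242, 203.0), (244, 204.0), (246, 204.0)]
s17 [253.61 252.94 252.59 252.04 251.59 251.34 250.77 250.45 250.08 249.59] [ -0.43006604 335.57600184] rms 0.089
s17 low 211.02 left 235.42
```

```bash
python3 shift.py '[[5,0,0,0,0],[5,0,0,0,0],[5,0,0,0,0],[5,0,0,0,0]]' >/dev/null;python3 cp.py; python3 -c "
from plant import bot;print(bot.close_job())"
```

```text
[488.8  53.3 284.3] [1.8 1.9 9.6] |F| 9.9 cop x mm 20.6 cop y 6.6
the job is handed in; nothing more can be done
None
```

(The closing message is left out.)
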